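Finger-test of a saw's rubber trip edge

TASK

Check the bent rubber trip edge from the panel saw, lying on the bench: with the gripper shut, set the fingertips on top of the black rubber bar at its junction-box end, press it in a few millimetres, and slide along the middle of the bar, round the bend, to its other end, then lift clear so that the bar springs back. Do not let the bar spring up on the way or push it right down to its stop, and leave the trip edge and the things around it where they lie.

Things in the scene. Friction and masses are not known exactly. Their poses are not given: they have to be found in the camera images.
- unit: The trip edge, 1.5 to 2.4 kg, loose on the bench: bent aluminium channel (foot 46 mm wide, walls 36 mm high) carrying a black rubber bar. Origin: under the bend, on the bench; z up. One 120 mm leg runs along -x to a grey junction box (62 mm wide, 38 mm high, from 123 to 183 mm along -x, black cap on top). The other 120 mm leg runs at 40 degrees from +x towards +y and ends plain. Any yaw.
- strip (a joint): How far the black bar is pressed down, in m: 0 = up, 0.012 = at its stop. The whole bar moves down level wherever it is pressed; a spring returns it: about 1 N starts it, 4 N gives 4 mm, 6 N about 6.5 mm, 10 N about 11 mm. The bar is 22 mm wide, flat on top with 3 mm rounded edges, its top 55 mm above the bench when up.
- start (a point): On top of the rubber bar, mid-width, 15 mm from the bar's end beside the junction box. It moves down with the bar, as do the four points below.
- leg_a (a point): On top of the bar, mid-width, half-way (52.5 mm) from start to bend.
- bend (a point): On top of the bar, mid-width, at the bend.
- leg_b (a point): On top of the bar, mid-width, half-way (52.5 mm) from bend to finish.
- finish (a point): On top of the bar, mid-width, 15 mm from the bar's plain end.
- offcut: Bystander: wooden offcut 55 x 40 x 28 mm, in the inner angle of the bend, about 105 mm from it. Origin under its centre.
- plug: Bystander: round wooden plug, 34 mm across, 34 mm high, on the outer side of the bend, about 90 mm from it. Origin under its centre.
- setup: Bystander: brass set-up block lying flat, 60 x 20 x 20 mm, beside the junction-box leg on its outer side, about 92 mm from the bar. Origin under its centre.
- glue: Bystander: white glue bottle, 54 mm across, 150 mm high, on the left. Origin under its centre.
- mug: Bystander: white mug, 80 mm across, 90 mm high, on the left. Origin under its centre.
- pushblock: Bystander: push block, 150 x 60 mm plywood sole with a wooden grip, 72 mm high, on the right. Origin under its centre.
- driver: Bystander: screwdriver lying on the right. Origin on the bench, under the tool.

How it is judged:
By the outcome, as a careful person would: the job done as asked, in the order asked, and still so for the second after the job is handed in, with the robot touching nothing.
It also fails if it takes over 42 s, if anything falls off the work surface, if the arm or the gripper's body presses on something with over 40 N, if the wrist force passes 120 N, or if a joint passes its speed limit or range.

ROBOT

A 6-joint arm with a two-finger parallel gripper is mounted at the origin on the work surface. World frame = base frame: x ahead of the robot, y to its left, z up, the work surface at z = 0. Lengths are in mm, angles in degrees, forces in N, time in s.
With the tool pointing down it reaches from about 300 to 825 mm from the base axis. Payload 5.4 kg.
Tool frame: the origin (TCP) lies midway between the tips of the shut fingers; the grasp point (between the pads) lies 19 mm behind it; z points along the fingers, y is the direction in which the jaws open and shut (so a half turn about z gives the same grasp; the last joint's range is limited). The gripper opens to 92 mm and grips with 3 to 60 N. Pads are 20 mm wide; open, the fingers measure 128 mm over their backs; the gripper's body (75 mm by 189 mm) begins 69 mm behind the grasp point.
Start: joints at [55.17, 9.076, 91.501, -0, 79.423, -12.038], TCP at [222.758, 530.08, 214.601] pointing down, gripper open.
Joint ranges: [-166.64, 166.64], [-54.1, 131.32], [10.49, 154.53], [-73.88, 253.88], [9.74, 151.15], [-171.62, 171.62]. Speed limits (degrees/s): [147.25, 147.25, 180, 180, 180, 180].

INTERFACE

Orientations are given as a 3x3 rotation matrix whose columns are the frame's x, y, z axes.
In Python, from rig import ctrl gives the robot as it stands.
- The arm moves only by the shell command python3 -m jog 'ROWS'. ROWS is JSON, a list of rows, each an object of numbers: "fingers": the finger opening in cm, from 0 to 9.19; "tx", "ty", "tz": the shift along the tool's x, y, z in cm; "ax", "ay", "az": the turn, a rotation vector about the tool's x, y, z in degrees. A call has 1 to 20 rows; each row shifts and turns the commanded pose from where the row before left it, along the tool's axes as they then stand; what a row does not reach is not made up. A row lasts 1/12 s, in which the tool goes at most 41.7 mm and 7.16 degrees, less where a joint would pass 70% of its speed; a pose out of reach is approached as far as the arm can. A call with a gripper value outside its range is refused whole. The fingers move at their own pace and stop on an object; the grip force is fixed at half the most. Time passes only in rows, so rows that do not move let the fingers close. It gives the time, the measured TCP pose, the force and the opening at its end, in the units of the state.
- ctrl.sense(): the state, without advancing time (a new reading comes with each control period).
- ctrl.capture(name): name is "scene" or "top" or "wrist"; returns a dict with "image" (384x512x3 uint8, red, green, blue), "depth" (384x512 float32, mm along the optical axis (not along the pixel's ray), 0 where there is no reading), "vertical_fov" (degrees; the focal length in pixels is half the picture's height over the tangent of half this angle, whatever the lens; pixels are square), "cx", "cy" (the principal point, pixels), "k1" (the pictures are not rectified: a ray, as slopes to the right and down, at radius r is drawn at 1 + k1 r^2 times it, then the intrinsics apply), "world_from_camera" (4x4, takes a point from camera to world coordinates); the wrist camera has in their place "mount" (4x4, takes a point from camera to tool coordinates, whose origin is the TCP and whose axes are the flange's). Camera axes: x right, y down, z forward; pixel columns grow to the right and rows downward; lengths in mm; the calibration is good to about 2 mm. A picture is of the moment at which its call begins: read the wrist's pose just before it.
- ctrl.finish_job(): hands the job in, once; it reports no verdict.
The state is a dict: "time_s": time; "joint_pos": joint angles; "joint_vel": joint speeds; "joint_efforts": joint torques, N m; "ee_pos": TCP position; "ee_rot": TCP orientation; "force": force on the tool from outside, world axes, zero at the start; "torque": the same for the moment, N m; "opening": finger opening in mm.
Only numpy, scipy, OpenCV 4.12 (cv2) and the standard library are available. Lean on these libraries where they do the work, as an engineer would, in place of code of your own. Each camera call takes 0.05 s, during which the arm holds its last target. There are 200 camera calls.

## Working session

There is one attempt and no reset: what is moved stays moved. The work goes in short steps, Python scripts to look and compute and a shell command to move; the robot and the scene stay as the last step left them, time stands still between calls to the robot, and variables do not carry over. Pictures are saved under pics/ and viewed, about 8 in all and at most 12, crops included, and the job is handed in when it is done.

```bash
ls; mkdir -p pics
cat > h.py <<'E'
import numpy as np, cv2
from rig import ctrl
def K(c):
    h,w=c["image"].shape[:2]; f=h/2/np.tan(np.radians(c["vertical_fov"]/2)); return f,c["cx"],c["cy"],c["k1"]
def pose(c,s=None):
    if "world_from_camera" in c: return np.array(c["world_from_camera"])
    T=np.eye(4);T[:3,:3]=s["ee_rot"];T[:3,3]=s["ee_pos"]; return T@np.array(c["mount"])
def rays(c,T,uv):
    f,cx,cy,k=K(c); d=(np.atleast_2d(uv).astype(float)-[cx,cy])/f; u=d.copy()
    for _ in range(20): u=d/(1+k*(u**2).sum(1,keepdims=True))
    return np.c_[u,np.ones(len(u))]@T[:3,:3].T, T[:3,3]
def onz(c,T,uv,z):
    r,o=rays(c,T,uv); return o+r*((z-o[2])/r[:,2])[:,None]
def save(n,c): cv2.imwrite(f"pics/{n}.png",cv2.cvtColor(c["image"],cv2.COLOR_RGB2BGR))
E
python3 - <<'E'
from h import *
import pickle
s=ctrl.sense();print(s)
for n in("top","scene","wrist"):
    c=ctrl.capture(n);save(n+"0",c);print(n,K(c),np.round(pose(c,s),3).tolist());pickle.dump((s,c),open(n+"0.pkl","wb"))
E
```

```text
pics
{'time_s': 0.0, 'joint_pos': array([ 5.51700386e+01,  9.11419762e+00,  9.15727874e+01, -2.79233599e-03,
        7.94207465e+01, -1.20371447e+01]), 'joint_vel': array([ 0.03886541,  0.0137149 ,  0.0567865 , -0.02077945, -0.01412929,
        0.03813059]), 'joint_efforts': array([-4.18942391e-04, -3.85566902e+01, -3.22108054e+01,  7.01327669e-02,
        3.79782147e-02, -1.64531930e-04]), 'ee_pos': array([222.41636641, 529.56133196, 213.59836861]), 'ee_rot': array([[-9.21915033e-01,  3.87390761e-01, -1.03457800e-03],
       [ 3.87391989e-01,  9.21913759e-01, -1.57078218e-03],
       [ 3.45285186e-04, -1.84891493e-03, -9.99998231e-01]]), 'force': array([ 1.02744443,  0.13713107, -0.72062531]), 'torque': array([-0.0217294 , -0.02743683, -0.02081823]), 'opening': 91.663694351122}
top (np.float64(439.7420386485281), 258.0204395465368, 190.46170152846992, -0.11362198241075097) [[-0.008, -0.998, 0.06, 463.078], [-1.0, 0.008, 0.001, 13.519], [-0.001, -0.06, -0.998, 1649.324], [0.0, 0.0, 0.0, 1.0]]
scene (np.float64(402.6846778760019), 249.44104066608168, 194.1702533455745, -0.07142044255279725) [[0.833, 0.44, -0.334, 946.055], [0.553, -0.668, 0.498, -566.384], [-0.004, -0.599, -0.8, 932.263], [0.0, 0.0, 0.0, 1.0]]
wrist (np.float64(281.92212665630433), 258.61352341991665, 183.57879140827723, -0.040654117635964) [[0.387, 0.89, 0.239, 153.801], [0.922, -0.374, -0.102, 558.661], [-0.002, 0.26, -0.966, 382.702], [0.0, 0.0, 0.0, 1.0]]
```

View pics/top0.png

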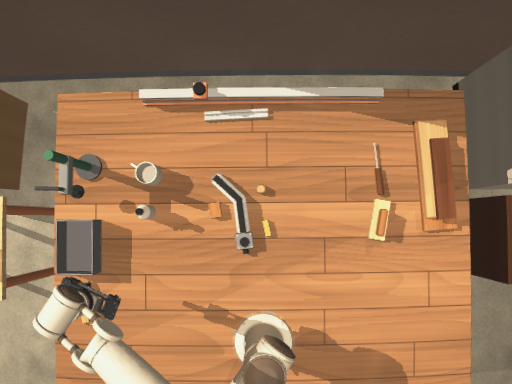

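The top view shows the trip edge with its box at about (244,241), its bend near (240,203) and its plain end near (216,178). I'll get rough positions from this, then look from close up.

Run:
```python
from h import *
import pickle
s,c=pickle.load(open("top0.pkl","rb"));T=pose(c)
print(onz(c,T,[[244,233],[240,203],[218,179]],55).round())
print(onz(c,T,[[215,210],[261,189],[267,228],[144,211],[148,172]],20).round())
s,c=pickle.load(open("wrist0.pkl","rb"));print(np.round(c["mount"],2).tolist())
im=cv2.cvtColor(c["image"],4);
t=cv2.cvtColor(pickle.load(open("top0.pkl","rb"))[1]["image"],4)[150:270,180:300]
cv2.imwrite("pics/crop.png",cv2.resize(t,None,fx=5,fy=5,interpolation=2))
```

```text
[[405.  66.  55.]
 [514.  80.  55.]
 [602. 160.  55.]]
[[490. 174.  20.]
 [566.   3.  20.]
 [422. -18.  20.]
 [488. 441.  20.]
 [634. 426.  20.]]
[[0.0, -0.97, -0.26, 74.59], [1.0, 0.0, 0.0, -0.07], [-0.0, -0.26, 0.97, -169.08], [0.0, 0.0, 0.0, 1.0]]
```

View pics/crop.png

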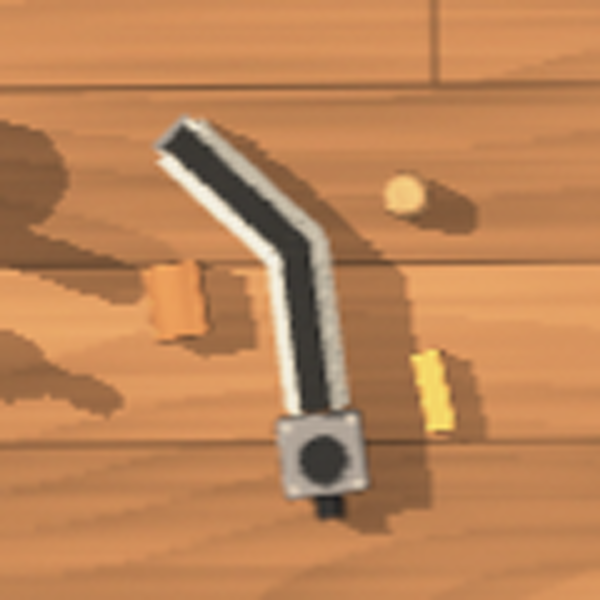

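The view shows the bar clearly, with leg A at a yaw of about 7° and leg B at about 47°. Next I'll shut the gripper, turn the tool so its x is -X of the world, and move over the unit for a wrist view.

```bash
python3 -m jog '[{"fingers":0,"az":-5.7},{"fingers":0,"az":-5.7},{"fingers":0,"az":-5.7},{"fingers":0,"az":-5.7},{"tx":-1.85,"ty":-2.93},{"tx":-1.85,"ty":-2.93},{"tx":-1.85,"ty":-2.93},{"tx":-1.85,"ty":-2.93},{"tx":-1.85,"ty":-2.93},{"tx":-1.85,"ty":-2.93},{"tx":-1.85,"ty":-2.93},{"tx":-1.85,"ty":-2.93},{"tx":-1.85,"ty":-2.93},{"tx":-1.85,"ty":-2.93},{"tx":-1.85,"ty":-2.93},{"tx":-1.85,"ty":-2.93},{"tx":-1.85,"ty":-2.93},{"tx":-1.85,"ty":-2.93},{"tx":-1.85,"ty":-2.93},{}]'
python3 - <<'E'
from h import *
import pickle
s=ctrl.sense();print(s["time_s"],s["ee_pos"],s["ee_rot"].round(3).tolist(),s["joint_pos"].round(1),s["force"],s["opening"])
c=ctrl.capture("wrist");save("wrist1",c);pickle.dump((s,c),open("wrist1.pkl","wb"))
E
```

```text
0.15 [222.52409125 529.69164208 213.88205525] [[-0.922, 0.387, -0.001], [0.387, 0.922, -0.001], [0.0, -0.001, -1.0]] [ 55.2   9.1  91.6  -0.   79.4 -12. ] [-0.7594045  -0.38406491  0.13568128] 92.03538076938052$[0]: bad value
```

View pics/wrist1.png

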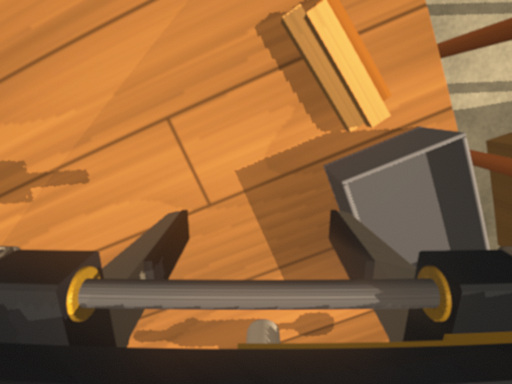

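The move was refused ("bad value"), so nothing moved. The wrist view shows that up in the image is tool +x and the gripper hides the lower third. I'll look from a little further forward and write the rows with all keys.

```bash
python3 -m jog '[{"fingers":0.0,"tx":0.0,"ty":0.0,"tz":0.0,"ax":0.0,"ay":0.0,"az":-5.7},{"fingers":0.0,"tx":0.0,"ty":0.0,"tz":0.0,"ax":0.0,"ay":0.0,"az":-5.7},{"fingers":0.0,"tx":0.0,"ty":0.0,"tz":0.0,"ax":0.0,"ay":0.0,"az":-5.7},{"fingers":0.0,"tx":0.0,"ty":0.0,"tz":0.0,"ax":0.0,"ay":0.0,"az":-5.7}]'
```

```text
time_s: 0.53
ee_pos: [222.7, 529.9, 214.3]
ee_rot: [[-1.0, -0.005, -0.0], [-0.005, 1.0, -0.0], [0.0, -0.0, -1.0]]
force: [-0.5, -0.5, 1.1]
opening: 67.2
```

```bash
python3 -m jog '[{"fingers":0,"tx":-2.15,"ty":-2.93,"tz":0,"ax":0,"ay":0,"az":0},{"fingers":0,"tx":-2.15,"ty":-2.93,"tz":0,"ax":0,"ay":0,"az":0},{"fingers":0,"tx":-2.15,"ty":-2.93,"tz":0,"ax":0,"ay":0,"az":0},{"fingers":0,"tx":-2.15,"ty":-2.93,"tz":0,"ax":0,"ay":0,"az":0},{"fingers":0,"tx":-2.15,"ty":-2.93,"tz":0,"ax":0,"ay":0,"az":0},{"fingers":0,"tx":-2.15,"ty":-2.93,"tz":0,"ax":0,"ay":0,"az":0},{"fingers":0,"tx":-2.15,"ty":-2.93,"tz":0,"ax":0,"ay":0,"az":0},{"fingers":0,"tx":-2.15,"ty":-2.93,"tz":0,"ax":0,"ay":0,"az":0},{"fingers":0,"tx":-2.15,"ty":-2.93,"tz":0,"ax":0,"ay":0,"az":0},{"fingers":0,"tx":-2.15,"ty":-2.93,"tz":0,"ax":0,"ay":0,"az":0},{"fingers":0,"tx":-2.15,"ty":-2.93,"tz":0,"ax":0,"ay":0,"az":0},{"fingers":0,"tx":-2.15,"ty":-2.93,"tz":0,"ax":0,"ay":0,"az":0},{"fingers":0,"tx":-2.15,"ty":-2.93,"tz":0,"ax":0,"ay":0,"az":0},{"fingers":0,"tx":-2.15,"ty":-2.93,"tz":0,"ax":0,"ay":0,"az":0},{"fingers":0,"tx":-2.15,"ty":-2.93,"tz":0,"ax":0,"ay":0,"az":0},{"fingers":0,"tx":0,"ty":0,"tz":0,"ax":0,"ay":0,"az":0},{"fingers":0,"tx":0,"ty":0,"tz":0,"ax":0,"ay":0,"az":0}]'
python3 - <<'E'
from h import *
import pickle
s=ctrl.sense();print(s["time_s"],s["ee_pos"],s["ee_rot"].round(3).tolist(),s["joint_pos"].round(1),s["force"],s["opening"])
c=ctrl.capture("wrist");save("wrist2",c);pickle.dump((s,c),open("wrist2.pkl","wb"))
E
```

```text
time_s: 1.95
ee_pos: [545.7, 89.4, 214.2]
ee_rot: [[-1.0, 0.003, -0.001], [0.003, 1.0, 0.0], [0.001, 0.0, -1.0]]
force: [0.3, 0.7, -0.3]
opening: 0.7
1.95 [545.69740613  89.36357657 214.15769557] [[-1.0, 0.003, -0.001], [0.003, 1.0, 0.0], [0.001, 0.0, -1.0]] [ -3.2   5.9  95.1   0.   79.1 -93.1] [ 0.28267065  0.7096372  -0.33150552] 0.652404798128493
```

View pics/wrist2.png

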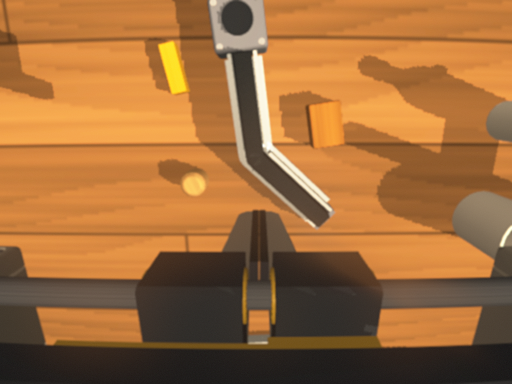

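The wrist view shows the box at (238,20), the bar from (241,53) through the bend at (257,160) to its end near (320,218), the offcut at (326,124), the plug at (194,184) and the brass block at (173,67). I'll segment the bar next.

Run:
```python
from h import *
import pickle
s,c=pickle.load(open("wrist2.pkl","rb"))
cr=cv2.cvtColor(c["image"],4)[40:235,215:345]
g=cv2.convertScaleAbs(cr,alpha=1.8)
cv2.imwrite("pics/crop2.png",cv2.resize(g,None,fx=4,fy=3,interpolation=0) if 0 else cv2.resize(g,None,fx=3,fy=3,interpolation=0))
for r in(70,100,130): print(r,c["image"][r,228:275].sum(1).tolist())
d=c["depth"]; 
for r in(70,100,130): print(r,d[r,228:275].round().astype(int).tolist())
```

```text
70 [593, 589, 589, 570, 489, 341, 184, 133, 146, 154, 155, 155, 159, 162, 156, 156, 157, 160, 156, 163, 161, 160, 157, 159, 210, 375, 570, 691, 727, 731, 727, 725, 727, 734, 729, 649, 515, 448, 442, 445, 446, 452, 452, 458, 460, 460, 457]
100 [327, 364, 455, 538, 578, 582, 579, 571, 513, 366, 207, 150, 161, 169, 171, 172, 171, 175, 176, 173, 175, 175, 177, 176, 175, 182, 172, 180, 261, 428, 614, 711, 731, 728, 726, 727, 731, 732, 702, 583, 471, 455, 456, 459, 456, 461, 459]
130 [364, 365, 367, 367, 363, 371, 434, 521, 558, 560, 559, 559, 523, 386, 230, 165, 175, 188, 188, 190, 190, 191, 188, 190, 193, 195, 186, 193, 194, 193, 181, 195, 323, 517, 660, 712, 721, 721, 721, 721, 725, 712, 634, 533, 496, 495, 494]
70 [349, 324, 326, 0, 325, 310, 309, 308, 307, 307, 308, 307, 309, 306, 308, 307, 308, 308, 308, 306, 308, 307, 307, 308, 307, 310, 349, 326, 326, 326, 325, 350, 350, 349, 0, 359, 358, 359, 359, 358, 357, 358, 358, 359, 359, 359, 360]
100 [368, 369, 360, 359, 359, 359, 333, 335, 335, 343, 318, 317, 315, 317, 316, 316, 315, 315, 316, 317, 316, 316, 315, 316, 316, 316, 316, 316, 316, 359, 358, 335, 334, 335, 359, 359, 358, 359, 359, 367, 369, 369, 370, 369, 369, 368, 370]
130 [379, 378, 379, 379, 379, 379, 378, 368, 370, 369, 343, 344, 343, 350, 325, 324, 325, 324, 324, 325, 325, 325, 324, 325, 325, 325, 324, 325, 325, 324, 324, 325, 326, 368, 368, 343, 344, 343, 368, 370, 369, 368, 377, 379, 377, 378, 378]
```

View pics/crop2.png

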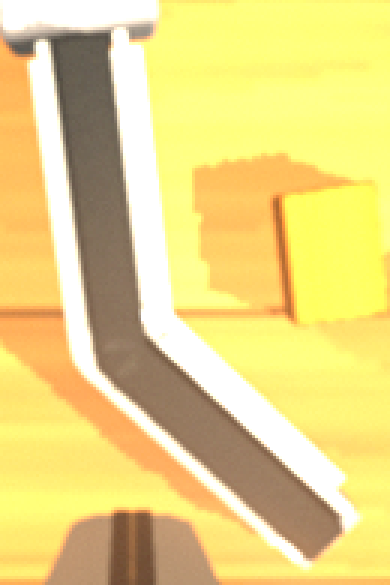

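```bash
cat > fit.py <<'E'
from h import *
def bar(c,T,zc=55,box=None):
    v,u=np.nonzero((c["image"].max(2)<90)&(c["depth"]>0)) 
    uv=np.c_[u,v]; r,o=rays(c,T,uv); P=o+r*c["depth"][v,u][:,None]
    m=(abs(P[:,2]-zc)<8)&(P[:,0]>395)&(P[:,0]<625)&(P[:,1]>40)&(P[:,1]<190)
    uv=uv[m]; M=np.zeros(c["depth"].shape,np.uint8); M[uv[:,1],uv[:,0]]=255
    n,l,st,_=cv2.connectedComponentsWithStats(M); k=1+np.argmax(st[1:,4])
    v,u=np.nonzero(l==k); print("z",np.median(P[m][:,2]),len(u)); return onz(c,T,np.c_[u,v],zc)[:,:2]
def fit(Q):
    th,b=np.radians(7),np.array([514,80.])
    for _ in range(15):
        out=[]
        for a in(th,th+np.radians(40)):
            d=np.array([np.cos(a),np.sin(a)]); t=(Q-b)@d; n=(Q-b)@[-d[1],d[0]]
            k=((t<-15)&(t>-110) if len(out)==0 else (t>15)&(t<110))&(abs(n)<16)
            # mid-width per bin
            bins=(t[k]//5).astype(int); tt,nn=t[k],n[k]; C=np.array([[tt[bins==i].mean(),(nn[bins==i].max()+nn[bins==i].min())/2] for i in np.unique(bins) if (bins==i).sum()>8])
            p=np.polyfit(C[:,0],C[:,1],1); w=np.percentile(nn,99)-np.percentile(nn,1)
            out.append((a+np.arctan(p[0]),b+p[1]*np.array([-d[1],d[0]]),w))
        (a1,p1,w1),(a2,p2,w2)=out
        A=np.c_[[np.cos(a1),np.sin(a1)],[-np.cos(a2),-np.sin(a2)]]
        s=np.linalg.solve(A,p2-p1); b=p1+s[0]*A[:,0]; th=(a1+a2-np.radians(40))/2
    d1=np.array([np.cos(th),np.sin(th)]);d2=np.array([np.cos(th+np.radians(40)),np.sin(th+np.radians(40))])
    t1=(Q-b)@d1;n1=(Q-b)@[-d1[1],d1[0]];t2=(Q-b)@d2;n2=(Q-b)@[-d2[1],d2[0]]
    print("angles",np.degrees([a1,a2]).round(2),"bend",b.round(1),"w",w1.round(1),w2.round(1),"ends",t1[abs(n1)<6].min().round(1),t2[abs(n2)<6].max().round(1))
    print("start",(b-105*d1).round(1),"leg_a",(b-52.5*d1).round(1),"leg_b",(b+52.5*d2).round(1),"finish",(b+105*d2).round(1))
E
python3 - <<'E'
from fit import *
import pickle
for n in("wrist2","top0"):
    s,c=pickle.load(open(n+".pkl","rb")); print(n); fit(bar(c,pose(c,s)))
E
```

```text
wrist2
z 53.81100811545397 3212
angles [ 6.82 50.5 ] bend [530.4  85.1] w 20.8 20.3 ends -120.5 115.7
start [426.6  69.3] leg_a [478.5  77.2] leg_b [565.1 124.5] finish [599.8 163.9]
top0
z 56.10544919495294 338Traceback (most recent call last):
  File "<stdin>", line 4, in <module>
  File "fit.py", line 18, in fit
    p=np.polyfit(C[:,0],C[:,1],1); w=np.percentile(nn,99)-np.percentile(nn,1)
                 ~^^^^^
IndexError: too many indices for array: array is 1-dimensional, but 2 were indexed
```

```bash
sed -i 's/for a in(th,th+np.radians(40)):/for a in angs:/; s/th,b=np.radians(7),np.array(\[514,80.\])/angs,b=np.radians([7,47]),np.array([522,84.])/; s/th=(a1+a2-np.radians(40))\/2/th=(a1+a2-np.radians(40))\/2;angs=(a1,a2)/; s/sum()>8/sum()>3/' fit.py
python3 - <<'E'
from fit import *
import pickle
for n in("wrist2","top0"):
    s,c=pickle.load(open(n+".pkl","rb")); print(n); Q=bar(c,pose(c,s)); fit(Q)
    for a,b in((400,420),(440,445),(480,485),(540,545),(560,565),(580,585),(590,595),(600,605)):
        k=Q[(Q[:,0]>a)&(Q[:,0]<b)]; print(a,k[:,1].min().round(1),k[:,1].max().round(1))
E
```

```text
wrist2
z 53.81100811545397 3212
angles [ 6.86 50.5 ] bend [530.5  85.1] w 19.6 21.3 ends -120.5 115.6
start [426.7  69.3] leg_a [478.6  77.2] leg_b [565.1 124.6] finish [599.8 164. ]
400 61.4 82.1
440 64.2 84.0
480 70.0 89.4
540 84.5 117.8
560 106.1 138.8
580 128.3 161.7
590 150.9 170.9
600 166.4 175.2
top0
z 56.10544919495294 338
angles [ 6.84 46.97] bend [528.3  84.7] w 19.4 19.1 ends -117.3 118.3
start [424.   72.1] leg_a [476.2  78.4] leg_b [564.1 123.1] finish [600.  161.4]
400 62.6 80.8
440 66.1 84.2
480 69.4 87.6
540 90.8 112.6
560 105.3 130.7
580 134.3 156.2
590 141.6 167.1
600 148.8 174.4
```

```bash
sed -i 's/max(2)<90/max(2)<T0/; s/def bar(c,T,zc=55,box=None)/def bar(c,T,zc=55,T0=90)/' fit.py
python3 - <<'E'
from fit import *
import pickle
s,c=pickle.load(open("wrist2.pkl","rb"))
print([c["image"][v,u].tolist() for u,v in((275,172),(290,187),(305,203),(315,213))])
for T0 in(90,105,120): fit(bar(c,pose(c,s),55,T0))
E
```

```text
[[82, 67, 53], [85, 70, 55], [90, 72, 56], [88, 70, 54]]
z 53.81100811545397 3212
angles [ 6.86 50.5 ] bend [530.5  85.1] w 19.6 21.3 ends -120.5 115.6
start [426.7  69.3] leg_a [478.6  77.2] leg_b [565.1 124.6] finish [599.8 164. ]
z 53.802220264813684 3560
angles [ 6.96 47.11] bend [527.3  84.9] w 20.2 20.5 ends -117.3 118.1
start [423.1  72. ] leg_a [475.2  78.4] leg_b [563.1 123.3] finish [598.9 161.7]
z 53.780102099999056 3653
angles [ 6.95 47.04] bend [527.5  84.8] w 20.7 21.1 ends -117.5 118.9
start [423.3  72. ] leg_a [475.4  78.4] leg_b [563.3 123.2] finish [599.1 161.6]
```

The top and wrist views agree to about 1 mm: start (423.5,72), bend (527.6,84.8), finish (599.3,161.6), and leg yaws of 7° and 47°. I'll go above start with tool x aligned to leg A.

```bash
python3 -m jog '[{"fingers":0,"tx":2.035,"ty":-0.297,"tz":0,"ax":0,"ay":0,"az":0},{"fingers":0,"tx":2.035,"ty":-0.297,"tz":0,"ax":0,"ay":0,"az":0},{"fingers":0,"tx":2.035,"ty":-0.297,"tz":0,"ax":0,"ay":0,"az":0},{"fingers":0,"tx":2.035,"ty":-0.297,"tz":0,"ax":0,"ay":0,"az":0},{"fingers":0,"tx":2.035,"ty":-0.297,"tz":0,"ax":0,"ay":0,"az":0},{"fingers":0,"tx":2.035,"ty":-0.297,"tz":0,"ax":0,"ay":0,"az":0},{"fingers":0,"tx":0,"ty":0,"tz":2.5,"ax":0,"ay":0,"az":-3.6},{"fingers":0,"tx":0,"ty":0,"tz":2.5,"ax":0,"ay":0,"az":-3.6},{"fingers":0,"tx":0,"ty":0,"tz":2.5,"ax":0,"ay":0,"az":0},{"fingers":0,"tx":0,"ty":0,"tz":2.5,"ax":0,"ay":0,"az":0},{"fingers":0,"tx":0,"ty":0,"tz":2.5,"ax":0,"ay":0,"az":0},{"fingers":0,"tx":0,"ty":0,"tz":1.4,"ax":0,"ay":0,"az":0},{"fingers":0,"tx":0,"ty":0,"tz":0,"ax":0,"ay":0,"az":0},{"fingers":0,"tx":0,"ty":0,"tz":0,"ax":0,"ay":0,"az":0},{"fingers":0,"tx":0,"ty":0,"tz":0,"ax":0,"ay":0,"az":0}]'
python3 - <<'E'
from h import *
import pickle
s=ctrl.sense();R=s["ee_rot"];print(s["time_s"],s["ee_pos"],R.round(4).tolist(),s["joint_pos"].round(1),s["force"])
print("yaw",np.degrees(np.arctan2(R[1,0],R[0,0])), "tool shift to start",R.T@(np.array([423.5,72,s["ee_pos"][2]])-s["ee_pos"]))
c=ctrl.capture("wrist");save("wrist3",c)
c2=ctrl.capture("scene");pickle.dump((s,c2),open("scene3.pkl","wb"))
im=cv2.resize(cv2.cvtColor(c2["image"],4)[120:300,130:350],None,fx=3,fy=3,interpolation=2)
cv2.imwrite("pics/scene3.png",im)
E
```

```text
time_s: 3.25
ee_pos: [423.8, 73.4, 76.8]
ee_rot: [[-0.992, -0.127, 0.002], [-0.127, 0.992, -0.0], [-0.002, -0.0, -1.0]]
force: [0.1, -0.5, 0.1]
opening: 0.6
3.25 [423.80208865  73.37550723  76.80532664] [[-0.9919, -0.1267, 0.0019], [-0.1267, 0.9919, -0.0001], [-0.0019, -0.0003, -1.0]] [  -6.4   -3.7  121.4    0.    62.1 -103.7] [ 0.07564758 -0.53534656  0.10551619]
yaw -172.7224754993273 tool shift to start [ 4.73897328e-01 -1.32615943e+00 -4.49525020e-04]
```

View pics/scene3.png

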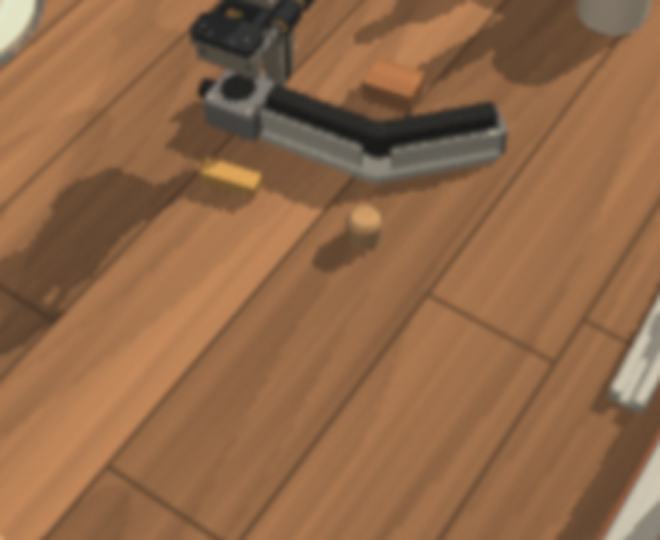

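View pics/wrist3.png

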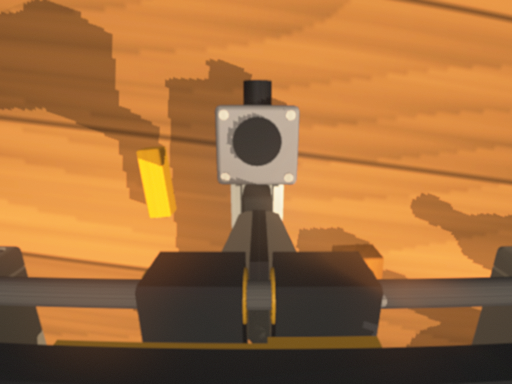

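The tip is centred on the bar to about 1 mm and clear of the box: wrist bar centre is at column 257 against the tip at 258.6. I'll correct that, then go down.

```bash
python3 -m jog '[{"fingers":0,"tx":0.05,"ty":-0.12,"tz":0,"ax":0,"ay":0,"az":0.28},{"fingers":0,"tx":0,"ty":0,"tz":0.6,"ax":0,"ay":0,"az":0},{"fingers":0,"tx":0,"ty":0,"tz":0.6,"ax":0,"ay":0,"az":0},{"fingers":0,"tx":0,"ty":0,"tz":0.6,"ax":0,"ay":0,"az":0},{"fingers":0,"tx":0,"ty":0,"tz":0,"ax":0,"ay":0,"az":0},{"fingers":0,"tx":0,"ty":0,"tz":0,"ax":0,"ay":0,"az":0}]'
python3 -m jog '[{"fingers":0,"tx":0,"ty":0,"tz":0.2,"ax":0,"ay":0,"az":0},{"fingers":0,"tx":0,"ty":0,"tz":0.2,"ax":0,"ay":0,"az":0},{"fingers":0,"tx":0,"ty":0,"tz":0,"ax":0,"ay":0,"az":0},{"fingers":0,"tx":0,"ty":0,"tz":0,"ax":0,"ay":0,"az":0},{"fingers":0,"tx":0,"ty":0,"tz":0,"ax":0,"ay":0,"az":0}]'
```

```text
time_s: 3.85
ee_pos: [422.2, 71.6, 56.8]
ee_rot: [[-0.993, -0.12, -0.002], [-0.12, 0.993, 0.0], [0.002, 0.0, -1.0]]
force: [-0.2, 0.4, -0.8]
opening: 0.4
time_s: 4.27
ee_pos: [423.1, 71.5, 53.9]
ee_rot: [[-0.993, -0.121, 0.0], [-0.121, 0.993, -0.0], [-0.0, -0.0, -1.0]]
force: [-1.3, 0.6, 2.4]
opening: 0.2
```

```bash
python3 -m jog '[{"fingers":0,"tx":0,"ty":0,"tz":0.1,"ax":0,"ay":0,"az":0},{"fingers":0,"tx":0,"ty":0,"tz":0.1,"ax":0,"ay":0,"az":0},{"fingers":0,"tx":0,"ty":0,"tz":0.1,"ax":0,"ay":0,"az":0},{"fingers":0,"tx":0,"ty":0,"tz":0,"ax":0,"ay":0,"az":0},{"fingers":0,"tx":0,"ty":0,"tz":0,"ax":0,"ay":0,"az":0},{"fingers":0,"tx":0,"ty":0,"tz":0,"ax":0,"ay":0,"az":0}]'
python3 - <<'E'
from h import *
f=[]
for i in range(4):
    ctrl.capture("top"); s=ctrl.sense(); f.append(np.r_[s["force"],s["ee_pos"]])
print(np.mean(f,0).round(2),np.std(f,0).round(2))
E
```

```text
time_s: 4.77
ee_pos: [423.1, 71.5, 50.8]
ee_rot: [[-0.993, -0.121, 0.0], [-0.121, 0.993, -0.0], [-0.0, -0.0, -1.0]]
force: [0.5, -0.6, 3.8]
opening: 0.2
[-3.2000e-01 -2.9000e-01  4.8300e+00  4.2313e+02  7.1490e+01  5.0780e+01] [0.5  0.57 0.09 0.01 0.01 0.02]
```

The force is 4.8 N, so the bar is about 5 mm in. I'll slide the first half of leg A.

```bash
python3 -m jog '[{"fingers":0,"tx":-0.2,"ty":0.002,"tz":0,"ax":0,"ay":0,"az":0},{"fingers":0,"tx":-0.3,"ty":0.002,"tz":0,"ax":0,"ay":0,"az":0},{"fingers":0,"tx":-0.35,"ty":0.002,"tz":0,"ax":0,"ay":0,"az":0},{"fingers":0,"tx":-0.35,"ty":0.002,"tz":0,"ax":0,"ay":0,"az":0},{"fingers":0,"tx":-0.35,"ty":0.002,"tz":0,"ax":0,"ay":0,"az":0},{"fingers":0,"tx":-0.35,"ty":0.002,"tz":0,"ax":0,"ay":0,"az":0},{"fingers":0,"tx":-0.35,"ty":0.002,"tz":0,"ax":0,"ay":0,"az":0},{"fingers":0,"tx":-0.35,"ty":0.002,"tz":0,"ax":0,"ay":0,"az":0},{"fingers":0,"tx":-0.35,"ty":0.002,"tz":0,"ax":0,"ay":0,"az":0},{"fingers":0,"tx":-0.35,"ty":0.002,"tz":0,"ax":0,"ay":0,"az":0},{"fingers":0,"tx":-0.35,"ty":0.002,"tz":0,"ax":0,"ay":0,"az":0},{"fingers":0,"tx":-0.35,"ty":0.002,"tz":0,"ax":0,"ay":0,"az":0},{"fingers":0,"tx":-0.35,"ty":0.002,"tz":0,"ax":0,"ay":0,"az":0},{"fingers":0,"tx":-0.35,"ty":0.002,"tz":0,"ax":0,"ay":0,"az":0},{"fingers":0,"tx":-0.35,"ty":0.002,"tz":0,"ax":0,"ay":0,"az":0},{"fingers":0,"tx":-0.25,"ty":0.002,"tz":0,"ax":0,"ay":0,"az":0},{"fingers":0,"tx":0,"ty":0,"tz":0,"ax":0,"ay":0,"az":0}]'
python3 - <<'E'
from h import *
import pickle
f=[]
for i in range(3):
    c=ctrl.capture("top"); s=ctrl.sense(); f.append(np.r_[s["force"],s["ee_pos"]])
print(np.mean(f,0).round(2),s["ee_rot"].round(3).tolist())
a=pickle.load(open("top0.pkl","rb"))[1]["image"]
d=np.abs(a.astype(int)-c["image"]).sum(2)[150:260,180:300]
cv2.imwrite("pics/top4.png",cv2.resize(np.hstack([cv2.cvtColor(c["image"],4)[165:255,195:285],cv2.cvtColor(a,4)[165:255,195:285]]),None,fx=4,fy=4,interpolation=2))
E
```

```text
time_s: 6.38
ee_pos: [475.0, 78.4, 50.1]
ee_rot: [[-0.993, -0.121, -0.002], [-0.121, 0.993, 0.0], [0.002, 0.001, -1.0]]
force: [-2.2, -0.9, 5.2]
opening: 0.4
[ -2.21  -0.59   4.97 474.98  78.42  50.19] [[-0.993, -0.121, -0.002], [-0.121, 0.993, 0.0], [0.002, 0.0, -1.0]]
```

View pics/top4.png

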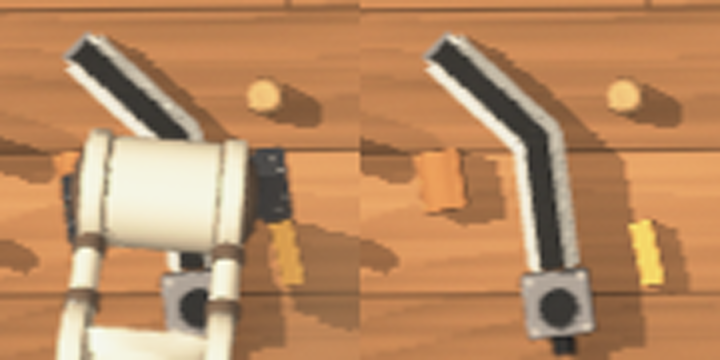

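The top view shows the unit unmoved, with the box edge and plain end on the same pixels as before. The tip is on leg_a. Next is the slide to the bend.

```bash
python3 -m jog '[{"fingers":0,"tx":-0.2,"ty":0,"tz":0,"ax":0,"ay":0,"az":0},{"fingers":0,"tx":-0.35,"ty":0,"tz":0,"ax":0,"ay":0,"az":0},{"fingers":0,"tx":-0.35,"ty":0,"tz":0,"ax":0,"ay":0,"az":0},{"fingers":0,"tx":-0.35,"ty":0,"tz":0,"ax":0,"ay":0,"az":0},{"fingers":0,"tx":-0.35,"ty":0,"tz":0,"ax":0,"ay":0,"az":0},{"fingers":0,"tx":-0.35,"ty":0,"tz":0,"ax":0,"ay":0,"az":0},{"fingers":0,"tx":-0.35,"ty":0,"tz":0,"ax":0,"ay":0,"az":0},{"fingers":0,"tx":-0.35,"ty":0,"tz":0,"ax":0,"ay":0,"az":0},{"fingers":0,"tx":-0.35,"ty":0,"tz":0,"ax":0,"ay":0,"az":0},{"fingers":0,"tx":-0.35,"ty":0,"tz":0,"ax":0,"ay":0,"az":0},{"fingers":0,"tx":-0.35,"ty":0,"tz":0,"ax":0,"ay":0,"az":0},{"fingers":0,"tx":-0.35,"ty":0,"tz":0,"ax":0,"ay":0,"az":0},{"fingers":0,"tx":-0.35,"ty":0,"tz":0,"ax":0,"ay":0,"az":0},{"fingers":0,"tx":-0.35,"ty":0,"tz":0,"ax":0,"ay":0,"az":0},{"fingers":0,"tx":-0.35,"ty":0,"tz":0,"ax":0,"ay":0,"az":0},{"fingers":0,"tx":-0.2,"ty":0,"tz":0,"ax":0,"ay":0,"az":0},{"fingers":0,"tx":0,"ty":0,"tz":0,"ax":0,"ay":0,"az":0}]'
python3 -m jog '[{"fingers":0,"tx":0,"ty":0,"tz":0,"ax":0,"ay":0,"az":-4},{"fingers":0,"tx":0,"ty":0,"tz":0,"ax":0,"ay":0,"az":-4},{"fingers":0,"tx":0,"ty":0,"tz":0,"ax":0,"ay":0,"az":-4},{"fingers":0,"tx":0,"ty":0,"tz":0,"ax":0,"ay":0,"az":-4},{"fingers":0,"tx":0,"ty":0,"tz":0,"ax":0,"ay":0,"az":-4},{"fingers":0,"tx":0,"ty":0,"tz":0,"ax":0,"ay":0,"az":-4},{"fingers":0,"tx":0,"ty":0,"tz":0,"ax":0,"ay":0,"az":-4},{"fingers":0,"tx":0,"ty":0,"tz":0,"ax":0,"ay":0,"az":-4},{"fingers":0,"tx":0,"ty":0,"tz":0,"ax":0,"ay":0,"az":-4},{"fingers":0,"tx":0,"ty":0,"tz":0,"ax":0,"ay":0,"az":-4},{"fingers":0,"tx":0,"ty":0,"tz":0,"ax":0,"ay":0,"az":0},{"fingers":0,"tx":0,"ty":0,"tz":0,"ax":0,"ay":0,"az":0}]'
cat > st.py <<'E'
from h import *
import sys,pickle
f=[]
for i in range(3):
    c=ctrl.capture("top"); s=ctrl.sense(); f.append(np.r_[s["force"],s["ee_pos"]])
m=np.mean(f,0);R=s["ee_rot"];print(s["time_s"],m.round(2),"yaw",np.degrees(np.arctan2(-R[1,0],-R[0,0])).round(2))
print("shift to finish",(R.T@(np.array([599.3,161.6,m[5]])-m[3:])).round(2))
a=pickle.load(open("top0.pkl","rb"))[1]["image"]
cv2.imwrite(f"pics/{sys.argv[1]}.png",cv2.resize(np.hstack([cv2.cvtColor(c["image"],4)[165:255,195:285],cv2.cvtColor(a,4)[165:255,195:285]]),None,fx=4,fy=4,interpolation=2))
E
python3 st.py top5
```

```text
time_s: 7.95
ee_pos: [527.6, 84.8, 50.1]
ee_rot: [[-0.993, -0.121, -0.002], [-0.121, 0.993, 0.0], [0.002, 0.0, -1.0]]
force: [-2.5, 0.6, 5.1]
opening: 0.4
time_s: 8.95
ee_pos: [528.9, 84.8, 50.9]
ee_rot: [[-0.684, -0.729, 0.002], [-0.729, 0.684, 0.0], [-0.001, -0.001, -1.0]]
force: [0.9, 0.4, 4.4]
opening: 0.5
9.1 [  1.33   0.86   4.57 528.96  84.79  50.94] yaw 46.85
shift to finish [-104.14    1.21    0.16]
```

The force is steady at 4.6–5 N and the tip is at the bend with a yaw of 46.9°. Now leg B, in two halves.

```bash
python3 -m jog '[{"fingers":0,"tx":-0.2,"ty":0.008,"tz":0,"ax":0,"ay":0,"az":0},{"fingers":0,"tx":-0.35,"ty":0.008,"tz":0,"ax":0,"ay":0,"az":0},{"fingers":0,"tx":-0.35,"ty":0.008,"tz":0,"ax":0,"ay":0,"az":0},{"fingers":0,"tx":-0.35,"ty":0.008,"tz":0,"ax":0,"ay":0,"az":0},{"fingers":0,"tx":-0.35,"ty":0.008,"tz":0,"ax":0,"ay":0,"az":0},{"fingers":0,"tx":-0.35,"ty":0.008,"tz":0,"ax":0,"ay":0,"az":0},{"fingers":0,"tx":-0.35,"ty":0.008,"tz":0,"ax":0,"ay":0,"az":0},{"fingers":0,"tx":-0.35,"ty":0.008,"tz":0,"ax":0,"ay":0,"az":0},{"fingers":0,"tx":-0.35,"ty":0,"tz":0,"ax":0,"ay":0,"az":0},{"fingers":0,"tx":-0.35,"ty":0,"tz":0,"ax":0,"ay":0,"az":0},{"fingers":0,"tx":-0.35,"ty":0,"tz":0,"ax":0,"ay":0,"az":0},{"fingers":0,"tx":-0.35,"ty":0,"tz":0,"ax":0,"ay":0,"az":0},{"fingers":0,"tx":-0.35,"ty":0,"tz":0,"ax":0,"ay":0,"az":0},{"fingers":0,"tx":-0.35,"ty":0,"tz":0,"ax":0,"ay":0,"az":0},{"fingers":0,"tx":-0.35,"ty":0,"tz":0,"ax":0,"ay":0,"az":0},{"fingers":0,"tx":-0.1,"ty":0,"tz":0,"ax":0,"ay":0,"az":0},{"fingers":0,"tx":0,"ty":0,"tz":0,"ax":0,"ay":0,"az":0}]'
python3 st.py top6
```

```text
time_s: 10.52
ee_pos: [562.4, 123.2, 50.1]
ee_rot: [[-0.683, -0.731, -0.002], [-0.731, 0.683, -0.0], [0.002, 0.001, -1.0]]
force: [-2.5, -2.1, 5.4]
opening: 0.6
10.6667 [ -2.21  -1.74   4.93 562.35 123.19  50.09] yaw 46.92
shift to finish [-53.29  -0.76  -0.09]
```

View pics/top6.png

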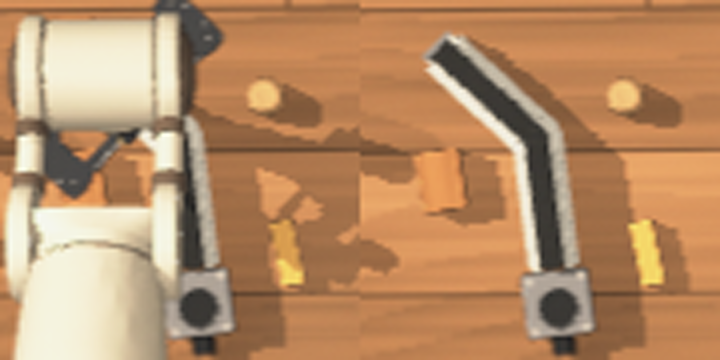

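The unit is still in place, and the tip is at leg_b to within about 1 mm. Second half, to finish.

```bash
python3 -m jog '[{"fingers":0,"tx":-0.2,"ty":-0.005,"tz":0,"ax":0,"ay":0,"az":0},{"fingers":0,"tx":-0.35,"ty":-0.005,"tz":0,"ax":0,"ay":0,"az":0},{"fingers":0,"tx":-0.35,"ty":-0.005,"tz":0,"ax":0,"ay":0,"az":0},{"fingers":0,"tx":-0.35,"ty":-0.005,"tz":0,"ax":0,"ay":0,"az":0},{"fingers":0,"tx":-0.35,"ty":-0.005,"tz":0,"ax":0,"ay":0,"az":0},{"fingers":0,"tx":-0.35,"ty":-0.005,"tz":0,"ax":0,"ay":0,"az":0},{"fingers":0,"tx":-0.35,"ty":-0.005,"tz":0,"ax":0,"ay":0,"az":0},{"fingers":0,"tx":-0.35,"ty":-0.005,"tz":0,"ax":0,"ay":0,"az":0},{"fingers":0,"tx":-0.35,"ty":-0.005,"tz":0,"ax":0,"ay":0,"az":0},{"fingers":0,"tx":-0.35,"ty":-0.005,"tz":0,"ax":0,"ay":0,"az":0},{"fingers":0,"tx":-0.35,"ty":0,"tz":0,"ax":0,"ay":0,"az":0},{"fingers":0,"tx":-0.35,"ty":0,"tz":0,"ax":0,"ay":0,"az":0},{"fingers":0,"tx":-0.35,"ty":0,"tz":0,"ax":0,"ay":0,"az":0},{"fingers":0,"tx":-0.35,"ty":0,"tz":0,"ax":0,"ay":0,"az":0},{"fingers":0,"tx":-0.35,"ty":0,"tz":0,"ax":0,"ay":0,"az":0},{"fingers":0,"tx":-0.25,"ty":0,"tz":0,"ax":0,"ay":0,"az":0},{"fingers":0,"tx":0,"ty":0,"tz":0,"ax":0,"ay":0,"az":0},{"fingers":0,"tx":0,"ty":0,"tz":0,"ax":0,"ay":0,"az":0}]'
python3 st.py top7
```

```text
time_s: 12.17
ee_pos: [599.3, 162.0, 50.1]
ee_rot: [[-0.683, -0.73, -0.002], [-0.73, 0.683, -0.0], [0.002, 0.001, -1.0]]
force: [-2.5, -1.3, 4.6]
opening: 0.3
12.3167 [ -1.95  -1.79   5.27 599.3  162.02  50.12] yaw 46.92
shift to finish [ 0.31 -0.29  0.  ]
```

The tip is at finish with the force still at 5 N. Lifting clear.

```bash
python3 -m jog '[{"fingers":0,"tx":0,"ty":0,"tz":-0.3,"ax":0,"ay":0,"az":0},{"fingers":0,"tx":0,"ty":0,"tz":-0.5,"ax":0,"ay":0,"az":0},{"fingers":0,"tx":0,"ty":0,"tz":-1.5,"ax":0,"ay":0,"az":0},{"fingers":0,"tx":0,"ty":0,"tz":-2.5,"ax":0,"ay":0,"az":0},{"fingers":0,"tx":0,"ty":0,"tz":-2.5,"ax":0,"ay":0,"az":0},{"fingers":0,"tx":0,"ty":0,"tz":-2.5,"ax":0,"ay":0,"az":0},{"fingers":0,"tx":0,"ty":0,"tz":-2.5,"ax":0,"ay":0,"az":0},{"fingers":0,"tx":0,"ty":0,"tz":-2.5,"ax":0,"ay":0,"az":0},{"fingers":0,"tx":-2,"ty":0,"tz":0,"ax":0,"ay":0,"az":0},{"fingers":0,"tx":-2,"ty":0,"tz":0,"ax":0,"ay":0,"az":0},{"fingers":0,"tx":-1,"ty":0,"tz":0,"ax":0,"ay":0,"az":0},{"fingers":0,"tx":0,"ty":0,"tz":0,"ax":0,"ay":0,"az":0},{"fingers":0,"tx":0,"ty":0,"tz":0,"ax":0,"ay":0,"az":0}]'
python3 - <<'E'
from fit import *
s=ctrl.sense();c=ctrl.capture("wrist");save("wrist8",c);fit(bar(c,pose(c,s),55,110));print(s["force"])
E
```

```text
time_s: 13.4
ee_pos: [633.6, 198.7, 197.7]
ee_rot: [[-0.682, -0.731, -0.002], [-0.731, 0.682, 0.0], [0.001, 0.001, -1.0]]
force: [-0.4, -0.0, -0.1]
opening: 0.5
z 53.80849116309753 3144
angles [-19.15  46.61] bend [523.6  79.5] w 19.5 21.2 ends -34.0 72.7
start [419.2  90.9] leg_a [471.4  85.2] leg_b [567.3 108.6] finish [610.9 137.8]
[-0.36469011 -0.02657484 -0.1030611 ]
```

View pics/wrist8.png

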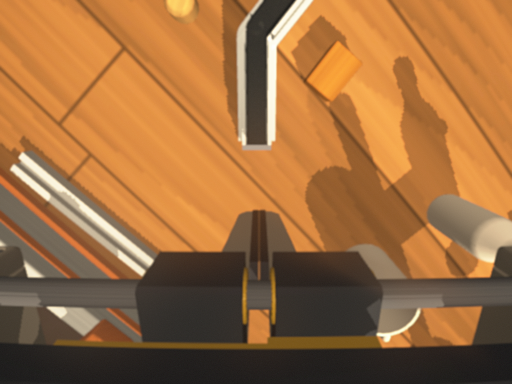

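The wrist view shows leg B from (258,145) up to the bend at (262,30), with leg A cut off at the top edge, so the fit's leg A values mean nothing here. The bar top reads z 53.81, the same as before pressing, so it has sprung back. I'll check with the fixed cameras that nothing moved.

Run:
```python
from fit import *
import pickle
a=pickle.load(open("scene0.pkl","rb"))[1];c=ctrl.capture("scene")
cv2.imwrite("pics/scene9.png",cv2.resize(np.vstack([cv2.cvtColor(x["image"],4)[130:210,150:400] for x in(a,c)]),None,fx=3,fy=3,interpolation=2))
print(ctrl.sense()["time_s"])
```

```text
13.5
```

View pics/scene9.png

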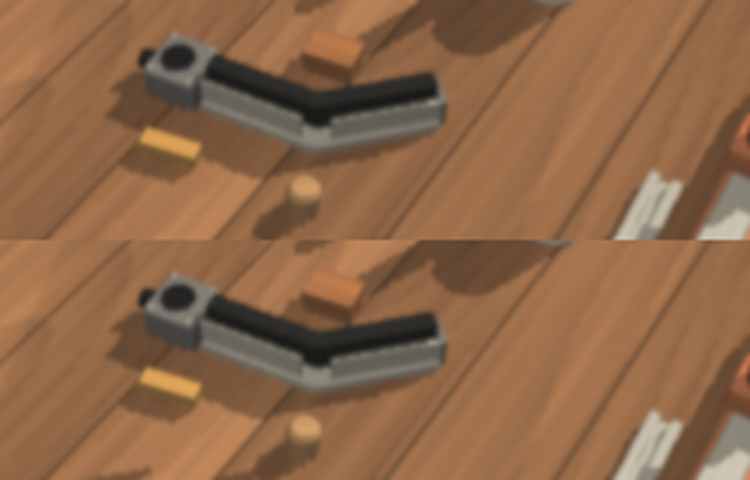

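The before (upper) and after (lower) halves match: box (178,57)/(178,297), end (440,105)/(440,345), and the offcut, plug and brass block are all unmoved. Handing in.

```bash
python3 -c "
from rig import ctrl
print(ctrl.finish_job())"
```

```text
the job is handed in; nothing more can be done
None
```

I ran the shut fingertips along the whole bar, from the junction-box end round the bend to the plain end. I then lifted clear and handed the job in at about 13.5 s of the 42 s allowed.

- **Press:** the force read 3.8–5.4 N at every stop, which means about 4–5.5 mm of press. That is well short of the stop, and the bar showed no sign of springing up on the way. I read the force only at the stops, not continuously while sliding.
- **Path:** at the end of each slide the tip was within about 1 mm of mid-bar by my camera fit. After the tool turned 40° at the bend, its reading shifted by about 1.3 mm, and I corrected that along leg B.
- **After lifting:** the bar's top measured the same height as before, and the fixed camera's before and after pictures of the unit, offcut, plug and brass block match. I did not compare the glue bottle, mug, push block or screwdriver; the arm never came near them at bench height.
- **Checks that failed:**
  - My first move command was refused for its format, and nothing moved.
  - A first fit of leg B was about 3.5° off because of a threshold. I fixed it, and it then agreed with the top camera to about 1 mm.
  - In the last wrist view leg A was cut off, so that fit was unusable. I used the fixed camera for the position check instead.

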